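# Point out the uncapped culture tube and its cap

## Task

One glass culture tube in the rack has been left without its cap; the cap is among the three loose ones on the bench and is the same size as those on the other tubes. Show the technician which they are, without touching anything: hold your fingertips about 3 cm directly above the mouth of the open tube, pointing down at it, and stay there for about two seconds; then point the same way at the loose cap that fits it, stay for about two seconds and finish there, still pointing. Come down on each from well above, and rise again before moving on, so that your fingers never pass low over a capped tube or a wrong cap.

Things in the scene. Friction and masses are not known exactly. Their poses are not given: they have to be found in the camera images.
- rack: The tube rack: white painted sheet-steel, 106 x 198 mm, 74 mm high, fixed to the bench; origin under its centre, z up, its y axis along the long side. 2 x 4 square cells, 33 mm wide at 46 mm pitch (centres at x = +/-23 mm, y = +/-23 and +/-69 mm); six cells hold a tube, two are empty. The tubes stand on its 4 mm base plate, which is covered in black rubber.
- tube_open_top (a point): The mouth of the open culture tube, the only tube in the rack without a cap: clear glass, 30 mm outside diameter, 125 mm tall, empty, standing loose and upright in one of the rack's cells. The point is the centre of its rim, about 129 mm above the bench; z up along the tube.
- tube_a_top (a point): Top centre of a capped culture tube (130 mm tall with its cap): the same 30 mm glass tube with a white ribbed push-on cap 36 mm in diameter and 28 mm high, loose and upright in another cell of the rack; the point is about 134 mm above the bench.
- tube_b_top (a point): Top centre of a capped culture tube (130 mm tall with its cap): the same 30 mm glass tube with a white ribbed push-on cap 36 mm in diameter and 28 mm high, loose and upright in another cell of the rack; the point is about 134 mm above the bench.
- tube_c_top (a point): Top centre of a capped culture tube (130 mm tall with its cap): the same 30 mm glass tube with a white ribbed push-on cap 36 mm in diameter and 28 mm high, loose and upright in another cell of the rack; the point is about 134 mm above the bench.
- tube_d_top (a point): Top centre of a capped culture tube (130 mm tall with its cap): the same 30 mm glass tube with a white ribbed push-on cap 36 mm in diameter and 28 mm high, loose and upright in another cell of the rack; the point is about 134 mm above the bench.
- tube_e_top (a point): Top centre of a capped culture tube (115 mm tall with its cap, a shorter tube than the rest): the same 30 mm glass tube with a white ribbed push-on cap 36 mm in diameter and 28 mm high, loose and upright in another cell of the rack; the point is about 119 mm above the bench.
- cap_medium_top (a point): Top centre of the medium loose white ribbed cap, the one that belongs on the open tube, the same as those on the other tubes: 36 mm in diameter, 28 mm high, standing closed end up on the bench in no fixed order beside the other two; the point is 28 mm above the bench.
- cap_large_top (a point): Top centre of the large loose white ribbed cap, of a wide jar, too big for the tube: 60 mm in diameter, 22 mm high, standing closed end up on the bench in no fixed order beside the other two; the point is 22 mm above the bench.
- cap_small_top (a point): Top centre of the small loose white ribbed cap, of a small vial, too small for the tube: 20 mm in diameter, 22 mm high, standing closed end up on the bench in no fixed order beside the other two; the point is 22 mm above the bench.
- forceps: Steel forceps lying on the bench: 140 mm long, 15 mm wide, 7 mm high; origin under the middle, x along their length. Not part of the job.
- petri_stack: Two stacked clear culture dishes, 90 mm in diameter, 31 mm high together; origin under the centre. Not part of the job.
There are look-alikes about, which are no part of the job. Leave any orange or purple look-alike of the part that bears cap_medium_top alone. Leave any red look-alike of the part that bears tube_open_top alone.

How it is judged:
By the outcome, as a careful person would: the job done as asked, in the order asked, and still so for the second after the job is handed in, with the robot touching nothing.
It also fails if it takes over 45 s, if anything falls off the work surface, if the arm or the gripper's body presses on something with over 40 N, if the wrist force passes 120 N, or if a joint passes its speed limit or range.

## Robot

A 6-joint arm with a two-finger parallel gripper is mounted at the origin on the work surface. World frame = base frame: x ahead of the robot, y to its left, z up, the work surface at z = 0. Lengths are in m, angles in degrees, forces in N, time in s.
With the tool pointing down it reaches from about 0.3 to 0.75 m from the base axis. Payload 8.5 kg.
Tool frame: the origin (TCP) lies between the finger pads; the fingertips stand 17 mm ahead of it and the grasp point (between the pads) lies 2 mm behind it; z points along the fingers, y is the direction in which the jaws open and shut (so a half turn about z gives the same grasp; the last joint's range is limited). The gripper opens to 85 mm and grips with 20 to 120 N. Pads are 22 mm wide; open, the fingers measure 114 mm over their backs; the gripper's body (76 mm by 85 mm) begins 54 mm behind the grasp point. The pads swing forward as they close: fully open they stand 13 mm farther back than shut.
Start: joints at [60.544, 21.807, 74.336, -0, 83.858, -12.336], TCP at [0.162, 0.526, 0.248] pointing down, gripper open.
Joint ranges: [-178.18, 178.18], [-50.72, 133.34], [12.68, 142.11], [-81.47, 261.47], [9.98, 163.14], [-165.26, 165.26]. Speed limits (degrees/s): [136.94, 136.94, 180, 180, 180, 180].

## Interface

Orientations are given as a 3x3 rotation matrix whose columns are the frame's x, y, z axes.
In Python, from rig import readout, eyes, env gives the robot as it stands.
- The arm moves only by the tool arm_command, never from a script. Its argument "rows" is text: rows parted by semicolons, each of 7 numbers parted by spaces: the closure, from 0 (fully open) to 1 (shut), then the shift along the tool's x, y, z in mm, then the turn, a rotation vector about the tool's x, y, z in degrees. In form: grip dx dy dz rx ry rz; .... A call has 1 to 5 rows; each row shifts and turns the commanded pose from where the row before left it, along the tool's axes as they then stand; what a row does not reach is not made up. A row lasts 1/12 s, in which the tool goes at most 41.7 mm and 7.16 degrees, less where a joint would pass 70% of its speed; a pose out of reach is approached as far as the arm can. A call with a gripper value outside its range is refused whole. The fingers move at their own pace and stop on an object; "squeeze" is the grip in N (left out, the last holds). Time passes only in rows, so rows that do not move let the fingers close. It gives the time, the measured TCP pose, the force and the opening at its end, in the units of the state.
- readout.observe(): the state, without advancing time (a new reading comes with each control period).
- eyes.get_image(name): name is "scene" or "top" or "wrist"; returns the picture (400x640x3 uint8, red, green, blue); there is no depth.
- eyes.camera_model(name): a dict with "mtx" (3x3 intrinsics, pixels), "k1" (the pictures are not rectified: a ray, as slopes to the right and down, at radius r is drawn at 1 + k1 r^2 times it, then the intrinsics apply), "view" (4x4, takes a point from world to camera coordinates). Camera axes: x right, y up, looking along -z (the intrinsics and any distortion apply to the point x, -y, -z); pixel columns grow to the right and rows downward; lengths in m; the calibration is good to about 2 mm. A picture is of the moment at which its call begins: read the wrist's pose just before it. camera_model takes no time and is no camera call; for the wrist camera it gives the pose at the moment of the call.
- env.close_job(): hands the job in, once; it reports no verdict.
The state is a dict: "time_s": time; "q": joint angles; "qvel": joint speeds; "joint_efforts": joint torques, N m; "position": TCP position; "tool_rot": TCP orientation; "ft_force": force on the tool from outside, world axes, zero at the start; "wrist_torque": the same for the moment, N m; "grip_width": finger opening in m.
Only numpy, scipy, OpenCV 4.12 (cv2) and the standard library are available. Lean on these libraries where they do the work, as an engineer would, in place of code of your own. Each camera call takes 0.05 s, during which the arm holds its last target. There are 200 camera calls.

## Working session

There is one attempt and no reset: what is moved stays moved. The work goes in short steps, Python scripts to look and compute and a tool call to move; the robot and the scene stay as the last step left them, time stands still between calls to the robot, and variables do not carry over. Pictures are saved under pics/ and viewed, about 8 in all and at most 12, crops included, and the job is handed in when it is done.

Besides the shell and the picture viewer there is one more tool, called as name(argument=value, ...) on one line, values as JSON. arm_command: Moves the arm, as the interface text tells. Its arguments: {"type":"object","properties":{"rows":{"type":"string"},"squeeze":{"type":"number"}},"required":["rows"]}

```bash
mkdir -p pics; cat > h.py <<'E'
import numpy as np, cv2
from rig import readout, eyes, env
def snap(n,f):
    im=eyes.get_image(n); cv2.imwrite('pics/'+f,im[:,:,::-1]); return im
def ray(n,u,v,z):
    m=eyes.camera_model(n);K=np.array(m['mtx']);V=np.array(m['view'])
    d=((u-K[0,2])/K[0,0],(v-K[1,2])/K[1,1]); d=np.array(d); s=d.copy()
    for _ in range(20): s=d/(1+m['k1']*(s@s))
    R=V[:3,:3];c=-R.T@V[:3,3];w=R.T@np.array([s[0],-s[1],-1])
    return c+w*(z-c[2])/w[2]
def proj(n,p):
    m=eyes.camera_model(n);K=np.array(m['mtx']);V=np.array(m['view'])
    q=V[:3,:3]@p+V[:3,3]; s=np.array([q[0],-q[1]])/-q[2]; s=s*(1+m['k1']*(s@s))
    return K[:2,:2]@s+K[:2,2]
E
python3 - <<'E'
from h import *
snap('top','top1.png'); snap('scene','scene1.png')
for n in('top','scene'):
    V=np.array(eyes.camera_model(n)['view']);print(-V[:3,:3].T@V[:3,3])
s=readout.observe();print(s['time_s'],s['position'],s['tool_rot'],s['grip_width'])
E
```

```text
[ 0.25867218 -0.0411159   1.36562779]
[ 0.93844044 -0.626001    0.70513258]
0.1 [0.16178469 0.52541066 0.24777658] [[-9.55693615e-01  2.94362533e-01 -6.42856831e-04]
 [ 2.94363104e-01  9.55692972e-01 -1.14293122e-03]
 [ 2.77937625e-04 -1.28152540e-03 -9.99999140e-01]] 0.08547834416933978
```

View pics/top1.png

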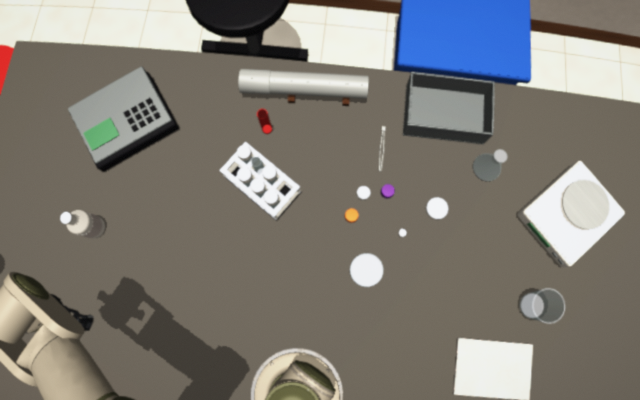

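View pics/scene1.png

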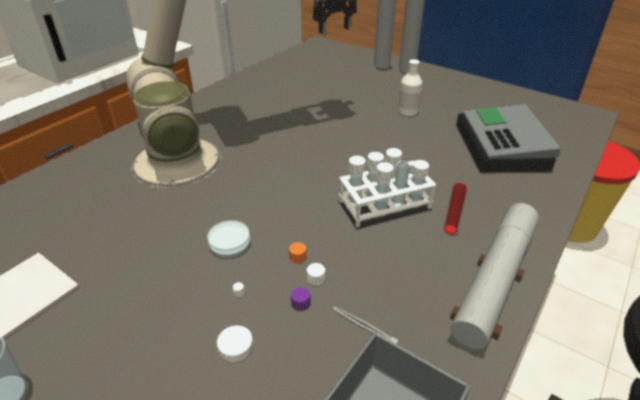

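The top view shows the rack near (260,180), with a dark mouth near (257,163). The loose white caps are medium (364,192), large (437,208) and small (403,233). In the scene view the open tube is near (401,165). Next I'll zoom in.

```bash
python3 - <<'E'
from h import *
a=cv2.imread('pics/top1.png')[135:225,210:390]; b=cv2.imread('pics/scene1.png')[140:290,280:450]
a=cv2.resize(a,None,fx=4.4,fy=4.4,interpolation=cv2.INTER_CUBIC)[:, :792]
cv2.imwrite('pics/c1.png',a)
b=cv2.resize(b,None,fx=4,fy=4,interpolation=cv2.INTER_CUBIC);cv2.imwrite('pics/c2.png',b)
E
```

```text
(no output)
```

View pics/c1.png

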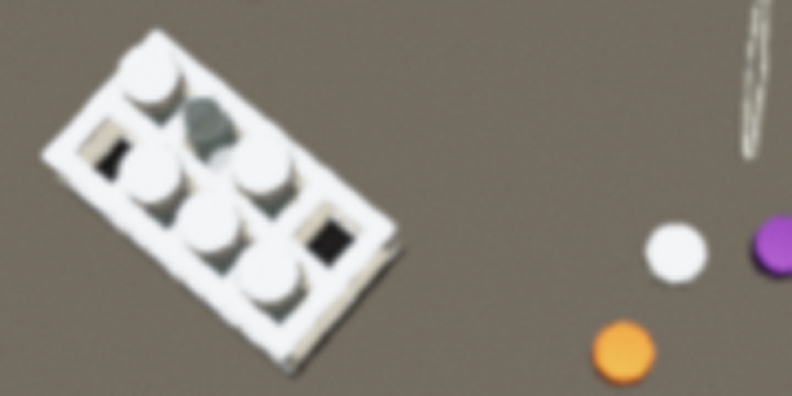

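View pics/c2.png

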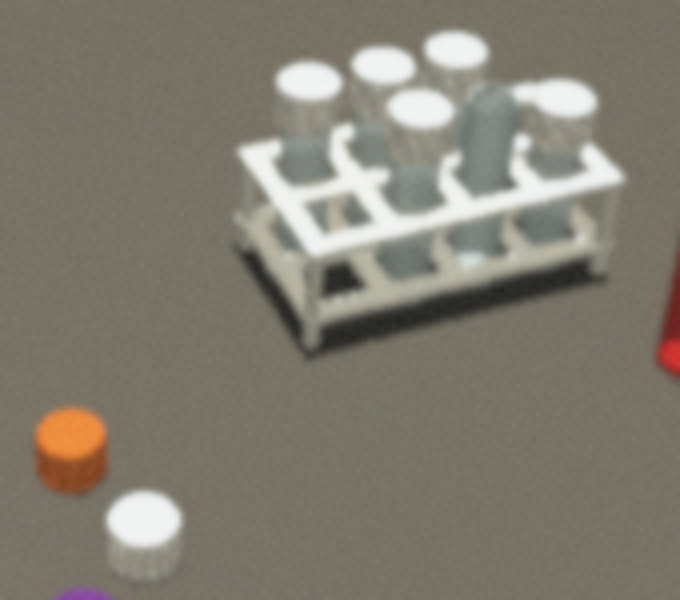

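The crops show the open tube between the two capped tubes of the far row. Its mouth is at about (257,162) in the top view and (403,164) in the scene view. The medium cap's top is at (363.9,192.3) in the top view and (316,270) in the scene view.

```bash
python3 - <<'E'
from h import *
C=lambda x,y,s,u,v:((x+.5)/s-.5+u,(y+.5)/s-.5+v)
t=lambda x,y,z:ray('top',*C(x,y,4.4,210,135),z).round(4)[:2]
s=lambda x,y,z:ray('scene',*C(x,y,4,280,140),z).round(4)[:2]
print('open top',t(207,118,.129),'nbrs',t(151,74,.134),t(262,163,.134),'scene',s(492,95,.129),'nbrs',s(565,97,.134),s(420,108,.134))
print('others top',t(152,173,.134),t(210,220,.134),t(272,272,.134),'scene',s(456,50,.134),s(384,64,.134),s(309,82,.134))
print('rack corners top',[t(*p,.074) for p in((157,30),(43,155),(290,362),(398,232))])
print('med top',t(677,252,.028),'scene',s(145,520,.028))
im=cv2.imread('pics/top1.png')
g=im.min(2)>190;n,l,st,c=cv2.connectedComponentsWithStats(g.astype('uint8'))
for i in range(1,n):
  if 345<c[i][0]<450 and 180<c[i][1]<290 and st[i][4]>10:
    z=.028 if abs(c[i][0]-364)<4 and c[i][1]<200 else .022
    p=ray('top',*c[i],z); r=np.sqrt(st[i][4]/np.pi); q=ray('top',c[i][0]+r,c[i][1],z); print(c[i],p,'dia',2*np.linalg.norm(q-p))
print(eyes.camera_model('wrist')['view'])
E
```

```text
open top [0.5881 0.1676] nbrs [0.61   0.2037] [0.5632 0.1308] scene [0.589  0.1734] nbrs [0.6258 0.1884] [0.5658 0.132 ]
others top [0.5502 0.1943] [0.5259 0.1565] [0.4992 0.1164] scene [0.5537 0.1955] [0.5276 0.1586] [0.5028 0.1182]
rack corners top [array([0.6559, 0.2161]), array([0.5684, 0.2749]), array([0.4572, 0.106 ]), array([0.544 , 0.0509])]
med top [ 0.5607 -0.122 ] scene [ 0.5638 -0.1216]
[363.21052632 191.92481203] [ 0.56055887 -0.12123428  0.028     ] dia 0.03612371792203553
[437.05367232 207.80225989] [ 0.53971754 -0.33055977  0.022     ] dia 0.059969272322120876
[402.14285714 232.23809524] [ 0.46102912 -0.23872503  0.022     ] dia 0.020208041177284565
[366.28232503 269.60854093] [ 0.34897006 -0.1502845   0.022     ] dia 0.08881195553640425
[[ 0.29252709  0.95625552 -0.00181322 -0.54974319]
 [-0.92323005  0.28192926 -0.26107885  0.03483923]
 [-0.24914689  0.07804665  0.96531578 -0.37867792]
 [ 0.          0.          0.          1.        ]]
```

arm_command(rows="1 0 0 -20 0 0 0;1 0 0 -30 0 0 0;1 -20 -8 0 0 0 0;1 -27 -11 0 0 0 0;1 -27 -11 0 0 0 0")

```text
time_s: 0.52
position: [0.224, 0.4746, 0.2983]
tool_rot: [[-0.956, 0.293, 0.0], [0.293, 0.956, -0.0], [-0.0, -0.0, -1.0]]
ft_force: [1.1, -0.1, -0.2]
grip_width: 0.0254
```

arm_command(rows="1 -27 -11 0 0 0 0;1 -27 -11 0 0 0 0;1 -27 -11 0 0 0 0;1 -27 -11 0 0 0 0;1 -27 -11 0 0 0 0")

```text
time_s: 0.93
position: [0.3374, 0.3817, 0.2981]
tool_rot: [[-0.956, 0.294, -0.001], [0.294, 0.956, -0.0], [0.0, -0.001, -1.0]]
ft_force: [-0.8, -0.1, 0.4]
grip_width: 0.0002
```

arm_command(rows="1 -27 -11 0 0 0 0;1 -27 -11 0 0 0 0;1 -27 -11 0 0 0 0;1 -27 -11 0 0 0 0;1 -27 -11 0 0 0 0")

```text
time_s: 1.35
position: [0.4503, 0.2894, 0.298]
tool_rot: [[-0.956, 0.294, -0.001], [0.294, 0.956, -0.0], [0.001, -0.0, -1.0]]
ft_force: [-0.6, 0.3, 1.0]
grip_width: 0.0001
```

arm_command(rows="1 -27 -11 0 0 0 0;1 -27 -11 0 0 0 0;1 -27 -11 0 0 0 0;1 -20 -8 0 0 0 0;1 0 0 0 0 0 0")

```text
time_s: 1.77
position: [0.5364, 0.219, 0.2971]
tool_rot: [[-0.955, 0.298, -0.001], [0.298, 0.955, -0.001], [0.001, -0.001, -1.0]]
ft_force: [0.1, 0.5, -0.8]
grip_width: 0.0001
```

arm_command(rows="1 -22 -11 0 0 0 0;1 -22 -11 0 0 0 0;1 -21 -10 0 0 0 0;1 0 0 0 0 0 0;1 0 0 0 0 0 0")

```text
time_s: 2.18
position: [0.5866, 0.1717, 0.2976]
tool_rot: [[-0.955, 0.295, -0.001], [0.295, 0.955, 0.0], [0.001, -0.0, -1.0]]
ft_force: [0.0, 0.6, -0.3]
grip_width: -0.0001
```

```bash
python3 - <<'E'
from h import *
s=readout.observe();p=s['position'];R=np.array(s['tool_rot']);print(p)
im=snap('wrist','w1.png')
for q in([.589,.169,.129],[.5607,-.1215,.028]): print(proj('wrist',np.array(q)))
print('tip17',proj('wrist',p+.017*R[:,2]),'tip30',proj('wrist',p+.03*R[:,2]))
E
```

```text
[0.58660791 0.17169515 0.29760288]
[318.77174019 187.72440035]
[105.62789492 212.76440013]
tip17 [319.7540127  253.57365427] tip30 [319.89947499 242.94516279]
```

View pics/w1.png

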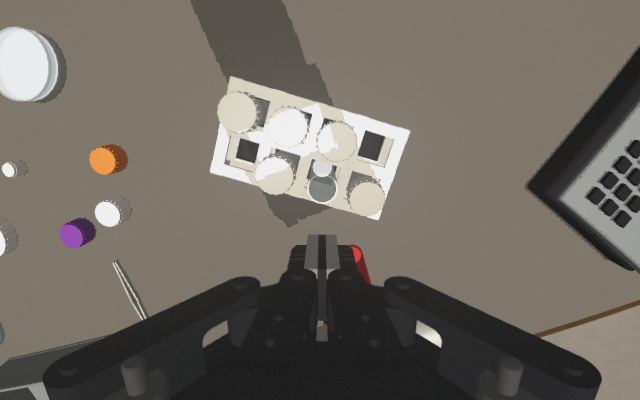

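The wrist view shows the open mouth at (322,188), predicted (319,188). The medium cap's top is at (107,212), predicted (106,213). The closed fingertips span columns 306–338, with their front edge at row 235.

```bash
python3 - <<'E'
from h import *
s=readout.observe();p=s['position'];R=np.array(s['tool_rot'])
for t in (.017,.03):
  for x in (-.011,.011): print(t,x,proj('wrist',p+t*R[:,2]+x*R[:,0]))
a=cv2.imread('pics/w1.png')[220:350,270:370];cv2.imwrite('pics/w1c.png',cv2.resize(a,None,fx=4,fy=4,interpolation=cv2.INTER_CUBIC))
print(R.T@(np.array([.589,.169,.176])-p)*1e3)
E
```

```text
0.017 -0.011 [320.72517431 272.96415035]
0.017 0.011 [320.77857875 231.28467966]
0.03 -0.011 [320.80176225 261.11153197]
0.03 0.011 [320.85445036 222.10815386]
[ -3.91462047  -2.33575069 121.912917  ]
```

View pics/w1c.png

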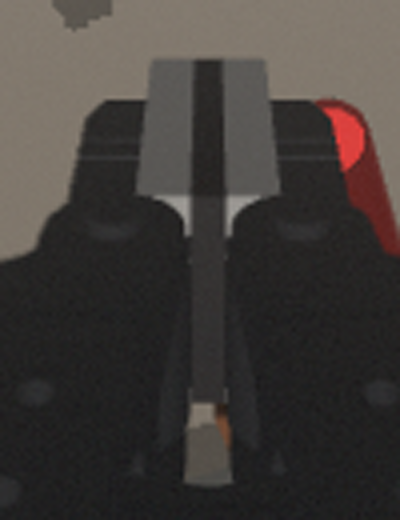

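The crop puts the front edge of the tips at row 235, against 231 predicted for 17 mm and 222 for 30 mm. So the 17 mm figure holds with the jaws shut.

arm_command(rows="1 -4 -2 0 0 0 0;1 0 0 20 0 0 0;1 0 0 25 0 0 0;1 0 0 25 0 0 0;1 0 0 20 0 0 0")

```text
time_s: 2.65
position: [0.5888, 0.1696, 0.2069]
tool_rot: [[-0.956, 0.293, -0.001], [0.293, 0.956, -0.0], [0.001, -0.0, -1.0]]
ft_force: [0.6, 0.0, -0.3]
grip_width: 0.0003
```

arm_command(rows="1 0 0 15 0 0 0;1 0 0 10 0 0 0;1 0 0 5 0 0 0;1 0 0 0 0 0 0;1 0 0 0 0 0 0")

```text
time_s: 3.07
position: [0.59, 0.1691, 0.1792]
tool_rot: [[-0.956, 0.294, 0.001], [0.294, 0.956, 0.0], [-0.001, 0.0, -1.0]]
ft_force: [0.3, 0.5, 0.5]
grip_width: 0.0
```

```bash
python3 - <<'E'
from h import *
s=readout.observe();p=s['position'];R=np.array(s['tool_rot'])
print(p,R.T@(np.array([.589,.169,.176])-p)*1e3)
a=snap('scene','s2.png')[80:230,300:480,::-1];cv2.imwrite('pics/s2c.png',cv2.resize(a,None,fx=4,fy=4,interpolation=cv2.INTER_CUBIC))
for q in (p+.017*R[:,2],[.589,.169,.129]): print((proj('scene',np.array(q))-[300,80])*4)
E
```

```text
[0.5900409  0.16910207 0.17916168] [ 0.96858568 -0.40495699  3.16037062]
[415.17239396 287.23298383]
[406.89297053 337.11279576]
```

View pics/s2c.png

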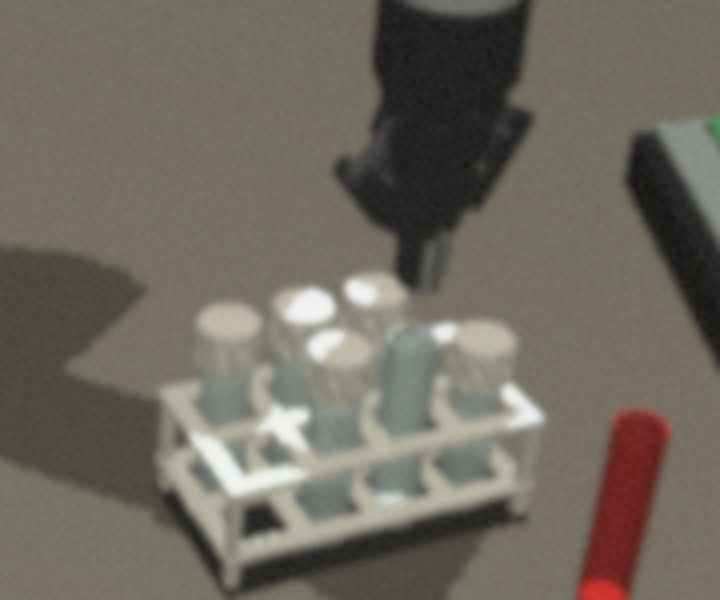

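The tips are over the mouth: fingertips at about (422,287) and mouth at (411,335) in the crop, about 32 mm above it. I'll trim the position and hold.

arm_command(rows="1 1 0 3 0 0 0;1 0 0 0 0 0 0;1 0 0 0 0 0 0;1 0 0 0 0 0 0;1 0 0 0 0 0 0")

```text
time_s: 3.53
position: [0.5889, 0.1691, 0.1755]
tool_rot: [[-0.956, 0.294, 0.0], [0.294, 0.956, 0.0], [-0.0, 0.0, -1.0]]
ft_force: [0.9, 0.2, 0.7]
grip_width: -0.0001
```

arm_command(rows="1 0 0 0 0 0 0;1 0 0 0 0 0 0;1 0 0 0 0 0 0;1 0 0 0 0 0 0;1 0 0 0 0 0 0")

```text
time_s: 3.95
position: [0.5889, 0.1691, 0.1753]
tool_rot: [[-0.956, 0.294, 0.0], [0.294, 0.956, 0.0], [-0.0, 0.0, -1.0]]
ft_force: [0.3, -0.4, 0.4]
grip_width: -0.0003
```

arm_command(rows="1 0 0 0 0 0 0;1 0 0 0 0 0 0;1 0 0 0 0 0 0;1 0 0 0 0 0 0;1 0 0 0 0 0 0")

```text
time_s: 4.37
position: [0.5889, 0.1691, 0.1753]
tool_rot: [[-0.956, 0.294, -0.0], [0.294, 0.956, 0.0], [0.0, -0.0, -1.0]]
ft_force: [0.6, 0.0, 0.3]
grip_width: 0.0001
```

arm_command(rows="1 0 0 0 0 0 0;1 0 0 0 0 0 0;1 0 0 0 0 0 0;1 0 0 0 0 0 0;1 0 0 0 0 0 0")

```text
time_s: 4.78
position: [0.5889, 0.1691, 0.1753]
tool_rot: [[-0.956, 0.294, 0.0], [0.294, 0.956, -0.0], [-0.0, -0.0, -1.0]]
ft_force: [-0.1, -1.4, -0.3]
grip_width: 0.0001
```

arm_command(rows="1 0 0 0 0 0 0;1 0 0 0 0 0 0;1 0 0 0 0 0 0;1 0 0 0 0 0 0;1 0 0 0 0 0 0")

```text
time_s: 5.2
position: [0.5889, 0.1691, 0.1753]
tool_rot: [[-0.956, 0.294, -0.0], [0.294, 0.956, -0.0], [-0.0, -0.0, -1.0]]
ft_force: [0.3, 0.3, 0.1]
grip_width: -0.0002
```

arm_command(rows="1 0 0 0 0 0 0;1 0 0 0 0 0 0;1 0 0 0 0 0 0;1 0 0 0 0 0 0;1 0 0 0 0 0 0")

```text
time_s: 5.62
position: [0.5889, 0.1691, 0.1753]
tool_rot: [[-0.956, 0.294, -0.0], [0.294, 0.956, -0.0], [0.0, -0.0, -1.0]]
ft_force: [0.3, -0.4, 0.4]
grip_width: 0.0001
```

arm_command(rows="1 0 0 -15 0 0 0;1 0 0 -25 0 0 0;1 0 0 -30 0 0 0;1 0 0 -30 0 0 0;1 0 0 -20 0 0 0")

```text
time_s: 6.03
position: [0.5891, 0.1692, 0.2985]
tool_rot: [[-0.956, 0.294, 0.003], [0.294, 0.956, 0.0], [-0.003, 0.001, -1.0]]
ft_force: [0.1, -0.5, 0.6]
grip_width: 0.0
```

arm_command(rows="1 -3 -12 0 0 0 0;1 -5 -24 0 0 0 0;1 -5 -25 0 0 0 0;1 -5 -25 0 0 0 0;1 -5 -25 0 0 0 0")

```text
time_s: 6.45
position: [0.5777, 0.0549, 0.2945]
tool_rot: [[-0.956, 0.294, -0.001], [0.294, 0.956, -0.0], [0.001, -0.0, -1.0]]
ft_force: [0.7, 0.8, 0.4]
grip_width: -0.0001
```

arm_command(rows="1 -5 -25 0 0 0 0;1 -5 -25 0 0 0 0;1 -5 -25 0 0 0 0;1 -5 -25 0 0 0 0;1 -5 -25 0 0 0 0")

```text
time_s: 6.87
position: [0.5647, -0.072, 0.2946]
tool_rot: [[-0.956, 0.295, -0.001], [0.295, 0.956, 0.0], [0.001, -0.0, -1.0]]
ft_force: [0.4, -0.5, -0.1]
grip_width: -0.0001
```

arm_command(rows="1 -5 -25 0 0 0 0;1 -4 -15 0 0 0 0;1 -2 -10 0 0 0 0;1 0 0 0 0 0 0;1 0 0 0 0 0 0")

```text
time_s: 7.28
position: [0.5609, -0.1214, 0.2949]
tool_rot: [[-0.956, 0.295, -0.001], [0.295, 0.956, 0.001], [0.001, 0.0, -1.0]]
ft_force: [0.2, 0.4, 0.1]
grip_width: -0.0001
```

```bash
python3 - <<'E'
from h import *
s=readout.observe();p=s['position'];R=np.array(s['tool_rot'])
print(p,R.T@(np.array([.5615,-.1215,.075])-p)*1e3)
snap('wrist','w2.png');print(proj('wrist',np.array([.5615,-.1215,.028])))
E
```

```text
[ 0.56091433 -0.12143315  0.29493649] [-7.39897120e-01  3.23948262e-02  2.19936032e+02]
[320.93683277 166.81625221]
```

View pics/w2.png

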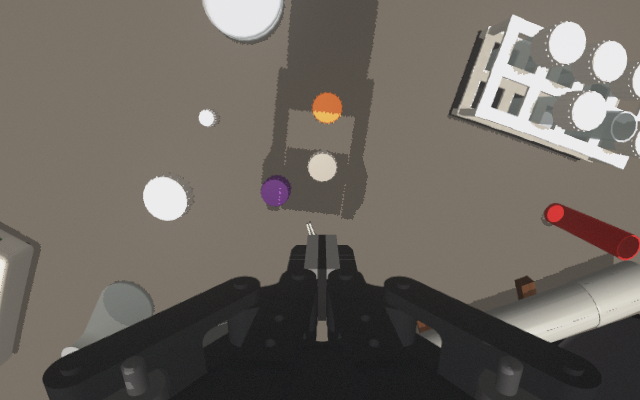

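The medium cap is at (322,167), matching the prediction of (321,167). Descending.

arm_command(rows="1 -1 0 10 0 0 0;1 0 0 25 0 0 0;1 0 0 30 0 0 0;1 0 0 30 0 0 0;1 0 0 30 0 0 0")

```text
time_s: 7.75
position: [0.5618, -0.1206, 0.1685]
tool_rot: [[-0.956, 0.293, -0.0], [0.293, 0.956, 0.0], [0.0, 0.0, -1.0]]
ft_force: [0.2, -0.2, 0.5]
grip_width: 0.0001
```

arm_command(rows="1 0 0 30 0 0 0;1 0 0 25 0 0 0;1 0 0 20 0 0 0;1 0 0 10 0 0 0;1 0 0 5 0 0 0")

```text
time_s: 8.17
position: [0.5615, -0.1208, 0.0786]
tool_rot: [[-0.956, 0.293, -0.002], [0.293, 0.956, 0.001], [0.003, 0.0, -1.0]]
ft_force: [-1.2, 0.6, 0.4]
grip_width: 0.0002
```

arm_command(rows="1 0 0 2 0 0 0;1 0 0 0 0 0 0;1 0 0 0 0 0 0;1 0 0 0 0 0 0;1 0 0 0 0 0 0")

```text
time_s: 8.58
position: [0.5623, -0.122, 0.0791]
tool_rot: [[-0.956, 0.294, 0.001], [0.294, 0.956, -0.001], [-0.002, -0.0, -1.0]]
ft_force: [-0.1, -0.2, 0.4]
grip_width: 0.0001
```

```bash
python3 - <<'E'
from h import *
s=readout.observe();p=s['position'];R=np.array(s['tool_rot'])
print(p,R.T@(np.array([.5615,-.1215,.075])-p)*1e3)
a=snap('scene','s3.png')[180:330,230:410,::-1];cv2.imwrite('pics/s3c.png',cv2.resize(a,None,fx=4,fy=4,interpolation=cv2.INTER_CUBIC))
for q in (p+.017*R[:,2],[.5615,-.1215,.028]): print((proj('scene',np.array(q))-[230,180])*4)
E
```

```text
[ 0.56233428 -0.12196838  0.07914001] [0.94147801 0.20279237 4.13854573]
[340.02343423 309.04243242]
[339.79144106 356.33257078]
```

View pics/s3c.png

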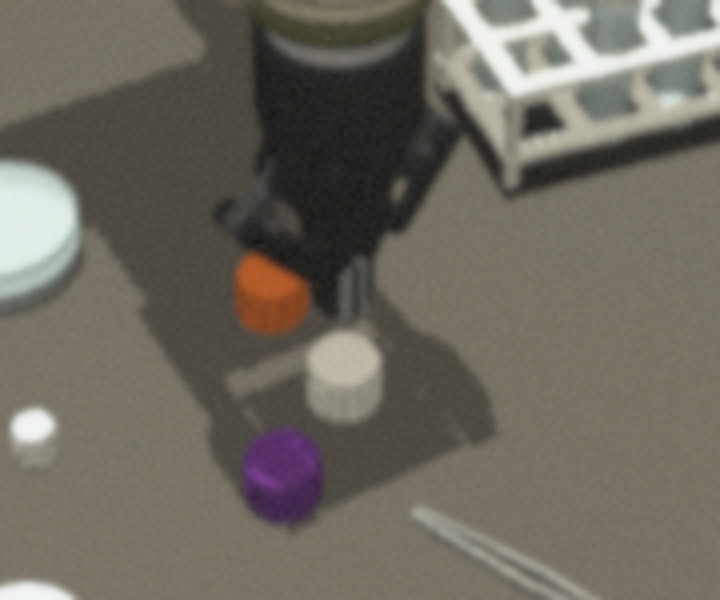

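The tips at (345,318) are directly above the medium cap's top at (344,360). I'll trim down 3 mm and hold.

arm_command(rows="1 1 0 3 0 0 0;1 0 0 0 0 0 0;1 0 0 0 0 0 0;1 0 0 0 0 0 0;1 0 0 0 0 0 0")

```text
time_s: 9.05
position: [0.5611, -0.1216, 0.0753]
tool_rot: [[-0.956, 0.294, 0.0], [0.294, 0.956, -0.0], [-0.0, -0.0, -1.0]]
ft_force: [0.7, -0.2, 0.1]
grip_width: 0.0003
```

arm_command(rows="1 0 0 0 0 0 0;1 0 0 0 0 0 0;1 0 0 0 0 0 0;1 0 0 0 0 0 0;1 0 0 0 0 0 0")

```text
time_s: 9.47
position: [0.5611, -0.1216, 0.0753]
tool_rot: [[-0.956, 0.294, -0.0], [0.294, 0.956, -0.0], [0.0, -0.0, -1.0]]
ft_force: [-0.9, -0.4, -0.1]
grip_width: -0.0002
```

arm_command(rows="1 0 0 0 0 0 0;1 0 0 0 0 0 0;1 0 0 0 0 0 0;1 0 0 0 0 0 0;1 0 0 0 0 0 0")

```text
time_s: 9.88
position: [0.5611, -0.1216, 0.0753]
tool_rot: [[-0.956, 0.294, 0.0], [0.294, 0.956, -0.0], [-0.0, -0.0, -1.0]]
ft_force: [0.5, 1.1, 0.9]
grip_width: 0.0001
```

arm_command(rows="1 0 0 0 0 0 0;1 0 0 0 0 0 0;1 0 0 0 0 0 0;1 0 0 0 0 0 0;1 0 0 0 0 0 0")

```text
time_s: 10.3
position: [0.5611, -0.1216, 0.0753]
tool_rot: [[-0.956, 0.294, -0.0], [0.294, 0.956, -0.0], [0.0, -0.0, -1.0]]
ft_force: [-0.2, 0.8, 0.6]
grip_width: -0.0001
```

arm_command(rows="1 0 0 0 0 0 0;1 0 0 0 0 0 0;1 0 0 0 0 0 0;1 0 0 0 0 0 0;1 0 0 0 0 0 0")

```text
time_s: 10.72
position: [0.5611, -0.1216, 0.0753]
tool_rot: [[-0.956, 0.294, 0.0], [0.294, 0.956, -0.0], [-0.0, -0.0, -1.0]]
ft_force: [0.1, -0.9, 0.4]
grip_width: -0.0001
```

arm_command(rows="1 0 0 0 0 0 0;1 0 0 0 0 0 0;1 0 0 0 0 0 0;1 0 0 0 0 0 0;1 0 0 0 0 0 0")

```text
time_s: 11.13
position: [0.5611, -0.1216, 0.0753]
tool_rot: [[-0.956, 0.294, -0.0], [0.294, 0.956, -0.0], [0.0, -0.0, -1.0]]
ft_force: [-0.1, -0.2, -0.7]
grip_width: 0.0002
```

```bash
python3 - <<'E'
from h import *
s=readout.observe();print(s['time_s'],s['position'],s['ft_force'],np.abs(s['qvel']).max())
env.close_job()
E
```

```text
11.1333 [ 0.56107495 -0.12156545  0.07531993] [-0.05845515 -0.17317409 -0.7430835 ] 0.13529491319243767
the job is handed in; nothing more can be done
```

With the gripper shut, I pointed straight down at the open tube's mouth from about 3 cm and held for about 2.5 s. I then rose about 12 cm, crossed at that height, and came down over the white 36 mm medium cap. I held there for about 2 s and handed the job in at 11.1 s, still pointing.

- **Tube:** The top, scene and wrist views put the mouth near (0.589, 0.169). The rack's corners give the same cell to within about 1 mm, and the tool held at (0.589, 0.169).
- **Cap:** The top view measured its diameter at 36.1 mm. The top and scene views placed it within about 3 mm of each other, and the wrist view agreed with the average. The tool ended at (0.561, -0.122), with the fingertips about 3 cm above the cap.
- **Contact:** Force readings stayed within noise, at or below about 1.4 N, and nothing was touched.
- **Mismatches:** Both descents first stopped 3–4 mm too high, so I trimmed them before holding. The wrist view also showed a 1–3 pixel calibration offset, which I left uncorrected.

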